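Strip the changeover stack and park each piece

TASK

Take the changeover stack on the bench apart without tipping any piece over and set each piece the right way up, flat inside the corner lips or rim of its own place: the height gauge on the tall gauge stand with the round foot, the crimp die in the small low nest, the round tin in the round dish, and last the bare adapter plate in the long rest. Lay each oblong piece lengthwise along its place (either way round), and leave the loose tweezers where they lie.

Things in the scene. Friction and masses are not known exactly. Their poses are not given: they have to be found in the camera images.
- adapter_plate: Bare aluminium adapter plate, 56 (x) x 140 (y) x 16 (z) mm, four 9 mm holes near its corners, 0.33 kg, the bottom of the stack; it lies on the bench. Origin: centre of its underside, z up, y along its length. At the start the die and the tin stand on it, one about 38 mm from the centre towards each end (either end).
- crimp_die: Crimp die block: brown base 36 (x) x 62 (y) x 19 mm with a grey steel block 22 x 40 mm on it, 34 mm high in all, about 0.28 kg. Stands on the adapter plate, lengthwise along it, with the gauge across its top. Origin: centre of its underside, y along its length.
- crimp_gauge: Steel height gauge: base 28 (x) x 60 (y) x 12 mm; on it a low block 20 x 28 mm up to 22 mm and near its -y end a black round pin, 15 mm across, up to 26 mm; about 0.12 kg. Lies crosswise on top of the die. Origin: centre of its underside, y along its length.
- screw_tin: Round tin of screws, 62 mm across and 40 mm high (upper 5 mm: lid 57 mm across), about 0.16 kg; stands on the adapter plate beside the die. Origin: centre of its underside.
- die_nest_seat (a point): Die nest: low dark steel plate, 64 x 90 mm; its floor is 6 mm above the bench, pocket 52 (x) x 78 (y) mm; four steel corner lips 6 mm high, arms 12 to 18 mm long, stand round it; the sides between are open for fingers. This point: centre of the pocket floor, y along its length.
- plate_rest_seat (a point): Plate rest: long low dark steel plate, 84 x 168 mm; its floor is 8 mm above the bench, pocket 72 (x) x 156 (y) mm; four steel corner lips 6 mm high, arms 12 to 18 mm long, stand round it; the sides between are open for fingers. This point: centre of the pocket floor, y along its length.
- gauge_stand_seat (a point): Gauge stand: tall dark steel block, 56 x 88 mm, on a round foot 100 mm across and 8 mm thick (the foot shows on both long sides); its floor (the block's top) is 45 mm above the bench, pocket 44 (x) x 76 (y) mm; four steel corner lips 6 mm high, arms 12 to 18 mm long, stand round it; the sides between are open for fingers. This point: centre of the pocket floor, y along its length.
- tin_dish_seat (a point): Tin dish: round dark steel dish, 88 mm across the rim, 11 mm high; its floor is 5 mm above the bench and about 76 mm across. This point: centre of its floor.
- tweezers: Loose steel tweezers, 10 (x) x 126 (y) x 8 mm, lying flat on the bench between the four places; a bystander, to be left alone. Origin: centre of the underside.
There are look-alikes about, which are no part of the job. There is more than one size of the screw_tin; the job needs the larger.

How it is judged:
By the outcome, as a careful person would: the job done as asked, in the order asked, and still so for the second after the job is handed in, with the robot touching nothing.
It also fails if it takes over 115 s, if anything falls off the work surface, if the arm or the gripper's body presses on something with over 40 N, if the wrist force passes 120 N, or if a joint passes its speed limit or range.

ROBOT

A 7-joint arm with a two-finger parallel gripper is mounted at the origin on a cart in front of the work surface, level with it; the furniture and walls round the work are solid. World frame = base frame: x ahead of the robot, y to its left, z up, the work surface at z = 0. Lengths are in mm, angles in rad, forces in N, time in s.
With the tool pointing down it reaches from about 425 to 950 mm from the base axis. Payload 16.7 kg.
Tool frame: the origin (TCP) lies at the very end of the fingers, on their centre line; the grasp point (between the pads) lies 19 mm behind it; z points along the fingers, y is the line along which they close (so a half turn about z gives the same grasp; the last joint's range is limited). The gripper opens to 94 mm and grips with 3 to 60 N. Pads are 16 mm wide; open, the fingers measure 119 mm over their backs; the gripper's body (75 mm by 177 mm) begins 78 mm behind the grasp point.
Start: joints at [1.067, 0.426, 0.074, 1.606, -0.034, 1.111, -0.067], TCP at [233.831, -633.165, 205.467] pointing down, gripper open.
Joint ranges: [-2.85, 2.85], [-0.5, 2.14], [-1.23, 1.37], [0.21, 2.46], [-1.02, 4.16], [0.16, 2.05], [-2.73, 2.73]. Speed limits (rad/s): [1.89, 1.89, 2.39, 2.39, 3.01, 3.01, 3.01].

INTERFACE

Orientations are given as [roll, pitch, yaw] about the fixed x, y, z axes, in that order (R = Rz(yaw) Ry(pitch) Rx(roll)).
In Python, from plant import bot gives the robot as it stands.
- The arm moves only by the tool play_rows, never from a script. Its argument "targets" is a list of rows, each a list of 5 numbers: the shift along the tool's x, y, z as a fraction of full scale, then the turn about the tool's z as a fraction of full scale, then the closure, from -1 (fully open) to 1 (shut). In form: [[tx, ty, tz, roll, hand], ...]. A call has 1 to 20 rows; each row shifts and turns the commanded pose from where the row before left it, along the tool's axes as they then stand; what a row does not reach is not made up. Full scale, the value 1, is 20 mm for a shift and 6 degrees for a turn. A row lasts 1/10 s, in which the tool goes at most 50 mm and 8.59 degrees, less where a joint would pass 70% of its speed; a pose out of reach is approached as far as the arm can. A call with a number of a shift or a turn outside -1 to 1 is refused whole. A call with a gripper value outside its range is refused whole. The fingers move at their own pace and stop on an object; "squeeze" is the grip in N (left out, the last holds). Time passes only in rows, so rows that do not move let the fingers close. It gives the time, the measured TCP pose, the force, the opening and the grip force at its end, in the units of the state.
- bot.observe(): the state, without advancing time (a new reading comes with each control period).
- bot.get_image(name): name is "side" or "top" or "wrist"; returns (picture, depth): 400x640x3 uint8, blue, green, red; 400x640 float32, mm along the optical axis (not along the pixel's ray), 0 where there is no reading.
- bot.camera_info(name): a dict with "fx", "fy", "cx", "cy" (pixels), "rvec" (rotation vector, rad) and "tvec" (3), from world to camera coordinates, as OpenCV has them. Camera axes: x right, y down, z forward; pixel columns grow to the right and rows downward; lengths in mm; the calibration is good to about 2 mm. A picture is of the moment at which its call begins: read the wrist's pose just before it. camera_info takes no time and is no camera call; for the wrist camera it gives the pose at the moment of the call.
- bot.finish_job(): hands the job in; it is judged then, once.
Trained networks look in the newest picture that a camera, given by its name, has taken for a name from the list of things; names that differ only in an ending like _2 or _b are one class to them, and where a whole thing is asked for, a point or a joint stands for the part that bears it (a point fixed in the world has none). Each returns a list of dicts, best first, with "conf" (0 to 1); they miss things now and then, are a little off and sometimes report something else, mostly with a low value. They report only what shows in the picture. A call takes as long as a camera call. They do not tell look-alikes from the thing itself.
- bot.recognise(thing, camera): "extent" ([left, top, right, bottom] in pixels, round what is visible of it).
- bot.mark_of(thing, camera): "point" ([column, row] in pixels: a listed point, or the origin of a listed thing).
The state is a dict: "time": time; "joint_positions": joint angles; "qvel": joint speeds; "effort": joint torques, N m; "eef_pos": TCP position; "orientation": TCP orientation; "contact_force": force on the tool from outside, world axes, zero at the start; "ft_torque": the same for the moment, N m; "grip_width": opening from 0.0 (shut) to 1.0 (fully open); "finger_force": force on a finger pad.
Only numpy, scipy, OpenCV 4.12 (cv2) and the standard library are available. Lean on these libraries where they do the work, as an engineer would, in place of code of your own. Each camera call takes 0.05 s, during which the arm holds its last target. There are 200 camera calls.

## Working session

There is one attempt and no reset: what is moved stays moved. The work goes in short steps, Python scripts to look and compute and a tool call to move; the robot and the scene stay as the last step left them, time stands still between calls to the robot, and variables do not carry over. Pictures are saved under pics/ and viewed, at most 14 in all, crops included, and the job is handed in when it is done.

Besides the shell and the picture viewer there is one more tool, called as name(argument=value, ...), one argument or row to a line, values as JSON. play_rows: Moves the arm, as the interface text tells. Its arguments: {"type":"object","properties":{"targets":{"type":"array"},"squeeze":{"type":"number"}},"required":["targets"]}

```bash
ls; mkdir -p pics; python3 - <<'E'
from plant import bot
import cv2
s=bot.observe(); print(s)
for n in ("top","side"):
    p,d=bot.get_image(n); cv2.imwrite(f"pics/{n}0.png",p)
    c=bot.camera_info(n); print(n,c)
    for t in ["adapter_plate","crimp_die","crimp_gauge","screw_tin","tweezers"]:
        print(t,[(r['conf'],r['point']) for r in bot.mark_of(t,n)][:3])
    for t in ["die_nest_seat","plate_rest_seat","gauge_stand_seat","tin_dish_seat"]:
        print(t,[(r['conf'],r['point']) for r in bot.mark_of(t,n)][:3])
E
```

```text
pics
{'time': 0.0, 'joint_positions': array([ 1.06751769,  0.426698  ,  0.07384632,  1.6066022 , -0.03407863,
        1.11081403, -0.06708629]), 'qvel': array([-0.0019362 , -0.00170061,  0.00139299, -0.00182572, -0.00029865,
        0.00027439, -0.00077097]), 'effort': array([-3.24967150e-04, -9.35828161e+01,  3.66658129e+00, -4.54191327e+01,
       -4.89270547e-02,  2.01940653e-02,  1.93593137e-04]), 'eef_pos': array([ 233.66468423, -632.79656645,  204.80029696]), 'orientation': array([-3.14033464e+00,  1.07904862e-04,  3.53774558e-01]), 'contact_force': array([ 0.59612203, -0.10368596, -0.1716345 ]), 'ft_torque': array([-0.02917777, -0.00830875,  0.03035159]), 'finger_force': 0.0, 'grip_width': 0.9988257902963485}
top {'fx': 519.6491672896219, 'fy': 519.6491672896219, 'cx': 320.6215979768112, 'cy': 191.46984033047326, 'rvec': array([ 2.14441223, -2.18111595,  0.13375375]), 'tvec': array([-163.92254617,  517.61979188,  900.29533489])}
adapter_plate [(0.58, [213.7, 178.5])]
crimp_die [(0.61, [210.6, 196.6])]
crimp_gauge [(0.66, [211.0, 190.0]), (0.21, [365.0, 189.8])]
screw_tin [(0.6
[... 176 characters left out ...]
.3])]
gauge_stand_seat [(0.6, [430.2, 142.3]), (0.38, [321.8, 148.0])]
tin_dish_seat [(0.79, [327.2, 235.7])]
side {'fx': 405.6498768839698, 'fy': 405.6498768839698, 'cx': 315.2161471508641, 'cy': 204.9664583893513, 'rvec': array([ 2.2748787 , -0.22053607,  0.09310792]), 'tvec': array([-553.40700778,   11.30423211,  980.60347732])}
adapter_plate [(0.67, [306.5, 177.8])]
crimp_die [(0.79, [294.0, 173.5])]
crimp_gauge [(0.74, [292.3, 163.4])]
screw_tin [(0.92, [290.8, 204.1]), (0.56, [321.7, 173.7])]
tweezers []
die_nest_seat [(0.68, [290.9, 303.1]), (0.67, [345.5, 228.5])]
plate_rest_seat [(0.77, [341.3, 227.2])]
gauge_stand_seat [(0.71, [368.5, 279.0])]
tin_dish_seat [(0.97, [276.3, 236.6])]
```

```bash
python3 - <<'E'
import cv2
a=cv2.imread("pics/top0.png"); 
cv2.imwrite("pics/t1.png",cv2.resize(a[80:290,150:480],(800,509),interpolation=cv2.INTER_CUBIC))
a=cv2.imread("pics/side0.png"); 
cv2.imwrite("pics/s1.png",cv2.resize(a[130:340,180:460],(800,600),interpolation=cv2.INTER_CUBIC))
E
```

```text
(no output)
```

View pics/t1.png

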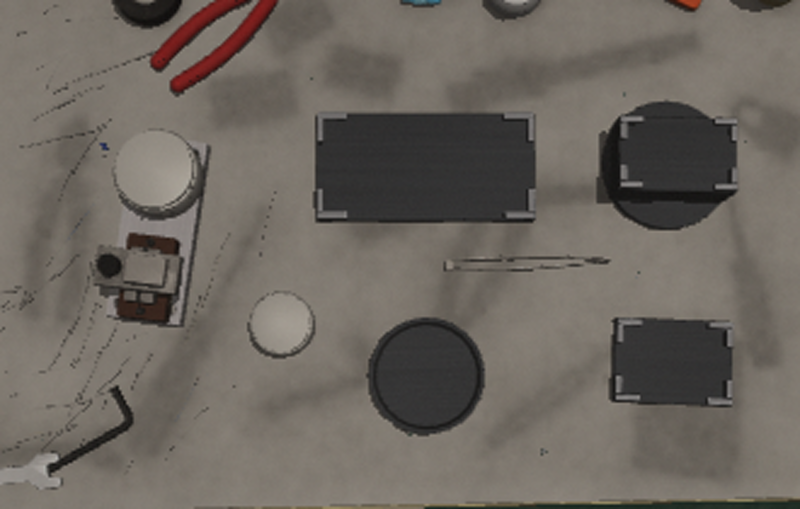

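View pics/s1.png

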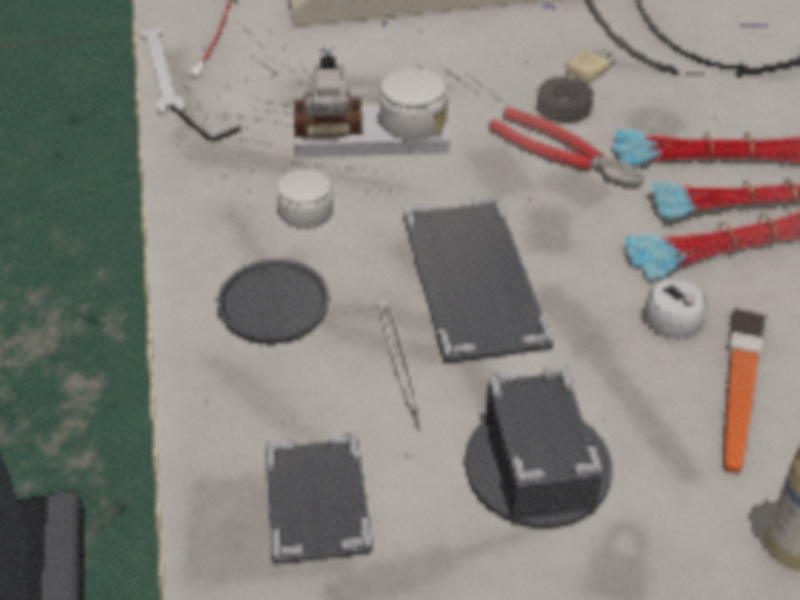

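The top view shows the stack at the left: the large tin at the upper end and the die with the crosswise gauge at the lower end, its pin to the left (pixel ~195,189). The plate rest is in the middle, the stand on its round foot is top right, the nest bottom right and the dish bottom centre. The small tin at (266,214) is the decoy. The side view agrees. Next I measure with depth.

```bash
cat > h.py <<'E'
import numpy as np, cv2
from plant import bot
def cam(n):
    c=bot.camera_info(n); R=cv2.Rodrigues(np.array(c['rvec']))[0]; return c,R,np.array(c['tvec'])
def cloud(n,d,c=None):
    c,R,t=c or cam(n); v,u=np.mgrid[:400,:640]
    P=np.stack([(u-c['cx'])/c['fx']*d,(v-c['cy'])/c['fy']*d,d],-1)
    W=(P-t)@R; W[d<=0]=np.nan; return W
def onplane(n,uv,z,c=None):
    c,R,t=c or cam(n); r=R.T@np.array([(uv[0]-c['cx'])/c['fx'],(uv[1]-c['cy'])/c['fy'],1]); o=-R.T@t
    return (o+r*(z-o[2])/r[2])
def tri(a,b):  # two-view point: (name,uv) each
    L=[]
    for n,uv in (a,b):
        c,R,t=cam(n); K=np.array([[c['fx'],0,c['cx']],[0,c['fy'],c['cy']],[0,0,1]]); L.append((K@np.c_[R,t],np.array(uv,float)))
    X=cv2.triangulatePoints(L[0][0],L[1][0],L[0][1].reshape(2,1),L[1][1].reshape(2,1)); return (X[:3]/X[3]).ravel()
def rect(W,m):
    r=cv2.minAreaRect(W[m][:,:2].astype(np.float32)); return [np.round(r[0],1),np.round(r[1],1),round(r[2],1)]
E
python3 - <<'E'
from h import *
p,d=bot.get_image("top"); W=cloud("top",d); np.save("W.npy",W); cv2.imwrite("pics/top0.png",p)
def w(u,v): return W[int(v)-1:int(v)+2,int(u)-1:int(u)+2].reshape(-1,3)
f=lambda x,y:(150+x*.4125,80+y*.4125)
for k,q in dict(bench=(540,450),bench2=(280,250),rest=(425,170),stand=(680,150),foot=(665,215),nest=(672,360),dish=(425,375),tin=(155,168),small=(281,322),pin=(108,265),gblock=(145,268),gbase=(105,282),die=(148,305),plate=(190,220)).items():
    print(k,np.round(np.nanmean(w(*f(*q)),0),1),np.round(np.nanstd(w(*f(*q))[:,2]),1))
print("tri",{k:np.round(tri(("top",a),("side",b)),1) for k,a,b in [("nest",(426.8,231),(290.9,303.1)),("rest",(323.7,149.3),(341.3,227.2)),("stand",(430.2,142.3),(368.5,279)),("dish",(327.2,235.7),(276.3,236.6)),("gauge",(211,190),(292.3,163.4)),("die",(210.6,196.6),(294,173.5)),("tin",(214.6,153.3),(321.7,173.7))]})
g=p.max(2); v,u=np.mgrid[:400,:640]
# dark plates via colour
for n,(x0,y0,x1,y1),lo,hi in [("rest",(300,100,550,235),3,25),("nest",(595,305,745,420),3,25),("standtop",(590,90,750,240),38,60),("foot",(590,90,750,240),3,60),("dish",(355,305,500,450),3,25),("tin",(90,115,215,225),50,70),("gauge",(80,225,195,305),45,90),("die",(80,225,195,340),28,90),("plate",(80,120,225,340),8,90),("tweez",(430,250,620,280),3,20)]:
    a=f(x0,y0);b=f(x1,y1)
    m=(u>a[0])&(u<b[0])&(v>a[1])&(v<b[1])&(W[...,2]>lo)&(W[...,2]<hi)
    print(n,m.sum(),np.round(np.nanmedian(W[m],0),1),rect(W,m))
E
```

```text
bench [ 381.9 -264.2   -0.6] 1.8
bench2 [536.1 -69.9  -0.7] 1.2
rest [ 594.9 -182.3    7.6] 1.8
stand [ 600.7 -369.7   44.6] 1.1
foot [ 557.9 -364.5    8.4] 1.5
nest [ 447.3 -366.3    4.6] 1.4
dish [ 439.6 -179.5    4.7] 1.0
tin [590.1  15.4  56.4] 1.5
small [479.7 -72.8  29.7] 1.8
pin [517.3  43.3  76.1] 0.8
gblock [515.6  18.6  71.8] 1.8
gbase [506.9  48.3  61.5] 1.3
die [492.8  21.4  40.8] 8.1
plate [559.1  -3.9  15.1] 1.4
tri {'nest': array([ 443.5, -365.9,    4. ]), 'rest': array([ 594.7, -179.8,    0.7]), 'stand': array([ 596.7, -369.7,   44.8]), 'dish': array([ 437.8, -183.5,    2.8]), 'gauge': array([514.3,  19.1,  52.9]), 'die': array([511.4,  27.8,  13.6]), 'tin': array([589.7,  22.6,   6.6])}
rest 4024 [ 597.8 -182.6    7.9] [array([ 599.9, -183.1]), array([188.7, 102.5]), 87.0]
nest 1605 [ 446.  -366.6    6. ] [array([ 445.6, -370.2]), array([97.5, 84.6]), 85.8]
standtop 1543 [ 595.8 -367.    44.8] [array([ 596.4, -367.2]), array([88. , 56.6]), 87.3]
foot 2396 [ 590.  -364.3   43.4] [array([ 597.1, -369.1]), array([118.1, 112.1]), 89.8]
dish 1638 [ 438.  -180.7    5.6] [array([ 438.1, -182.2]), array([107.7, 105.7]), 89.0]
tin 846 [588.8  15.4  55.8] [array([589. ,  15.3]), array([58.1, 57.4]), 85.5]
gauge 665 [513.   23.9  63. ] [array([513.6,  26.1]), array([60.4, 39.8]), 83.3]
die 967 [512.   23.6  60.8] [array([513.6,  26.2]), array([60.2, 62. ]), 81.9]
plate 2656 [552.   16.4  53.5] [array([551.9,  20.5]), array([ 61.5, 140.4]), 82.5]
tweez 131 [ 523.1 -250.6    5.9] [array([ 519.4, -257.7]), array([135.1,  14.9]), 89.1]
```

```bash
cat >> h.py <<'E'
def plan(xyz,yaw):  # yaw deg
    s=bot.observe(); p=s['eef_pos']; y0=s['orientation'][2]; y1=np.radians(yaw)
    dy=(y1-y0+np.pi)%(2*np.pi)-np.pi
    d=np.array(xyz)-p; c,sn=np.cos(y1),np.sin(y1)
    c0,s0=np.cos(y0),np.sin(y0)
    print("at",np.round(p,1),round(np.degrees(y0),1),"roll units",round(-np.degrees(dy)/6,2),
      "| after turn tx,ty,tz",np.round([(c*d[0]+sn*d[1])/20,(sn*d[0]-c*d[1])/20,-d[2]/20],2),
      "| before turn",np.round([(c0*d[0]+s0*d[1])/20,(s0*d[0]-c0*d[1])/20],2))
E
python3 - <<'E'
from h import *
p=cv2.imread("pics/top0.png")
f=lambda x,y:(int(150+x*.4125),int(80+y*.4125))
g=p.max(2)
for n,(x0,y0,x1,y1),z in [("rest",(300,100,550,235),8),("nest",(595,305,745,420),6),("dish",(355,305,500,450),11),("stand",(590,90,750,240),45)]:
    a=f(x0,y0);b=f(x1,y1); m=(g<75).astype(np.uint8); k=np.zeros_like(m); k[a[1]:b[1],a[0]:b[0]]=1; m&=k
    N,l,st,_=cv2.connectedComponentsWithStats(m); i=1+st[1:,4].argmax()
    v,u=np.nonzero(l==i); P=np.array([onplane("top",(x,y),z)[:2] for x,y in zip(u,v)],np.float32)
    print(n,np.percentile(g[a[1]:b[1],a[0]:b[0]],[5,50,95]),cv2.minAreaRect(P),P.mean(0),cv2.minEnclosingCircle(P))
v,u=np.mgrid[:400,:640]
# bright tin / corner lips
W=np.load("W.npy")
for n,(x0,y0,x1,y1) in [("rest",(308,105,545,230)),("nest",(605,312,738,410)),("stand",(612,110,742,198))]:
    a=f(x0,y0);b=f(x1,y1); 
    z=dict(rest=14,nest=12,stand=51)[n]
    sub=g[a[1]:b[1],a[0]:b[0]]; hh,ww=sub.shape; out=[]
    out=None
plan([513.5,22,200],83)
E
```

```text
Traceback (most recent call last):
  File "h.py", line 10, in onplane
    c,R,t=c or cam(n); r=R.T@np.array([(uv[0]-c['cx'])/c['fx'],(uv[1]-c['cy'])/c['fy'],1]); o=-R.T@t
               ~~~^^^
  File "h.py", line 4, in cam
    c=bot.camera_info(n); R=cv2.Rodrigues(np.array(c['rvec']))[0]; return c,R,np.array(c['tvec'])
ValueError: time passes only in moves, steps and waits
```

```bash
sed -i 's/^def cloud/CAMS={}\ndef cloud/' h.py; python3 - <<'E'
from h import *
p=cv2.imread("pics/top0.png"); C=cam("top")
f=lambda x,y:(int(150+x*.4125),int(80+y*.4125))
g=p.max(2)
for n,(x0,y0,x1,y1),z in [("rest",(300,100,550,235),8),("nest",(595,305,745,420),6),("dish",(355,305,500,450),11),("stand",(590,90,750,240),45)]:
    a=f(x0,y0);b=f(x1,y1); m=(g<75).astype(np.uint8); k=np.zeros_like(m); k[a[1]:b[1],a[0]:b[0]]=1; m&=k
    N,l,st,_=cv2.connectedComponentsWithStats(m); i=1+st[1:,4].argmax()
    v,u=np.nonzero(l==i); P=np.array([onplane("top",(x,y),z,C)[:2] for x,y in zip(u,v)],np.float32)
    print(n,np.percentile(g[a[1]:b[1],a[0]:b[0]],[5,50,95]),cv2.minAreaRect(P),P.mean(0),cv2.minEnclosingCircle(P))
plan([513.5,22,205],83)
E
```

```text
rest [ 46.  52. 126.] ((596.9158325195312, -181.62725830078125), (168.88290405273438, 83.02069854736328), 89.05171966552734) [ 596.79834 -181.72498] ((596.6436157226562, -181.83189392089844), 92.33171081542969)
nest [ 49.  55. 130.] ((445.853271484375, -364.39984130859375), (91.3641128540039, 64.3398666381836), 86.82584381103516) [ 445.43036 -364.93625] ((444.31719970703125, -365.4583435058594), 53.622982025146484)
dish [ 39.  64. 130.] ((438.13604736328125, -179.29986572265625), (85.17749786376953, 87.1689224243164), 14.824949264526367) [ 438.1005  -179.66911] ((437.4429626464844, -180.11329650878906), 44.59628677368164)
stand [ 24.  53. 130.] ((588.3047485351562, -359.3514404296875), (101.62940979003906, 95.06969451904297), 87.28852081298828) [ 588.0026  -359.63348] ((590.0284423828125, -359.55029296875), 59.23642349243164)
at [ 233.8 -633.2  205.5] 20.3 roll units -10.46 | after turn tx,ty,tz [3.422e+01 9.890e+00 2.000e-02] | before turn [ 24.47 -25.89]
```

play_rows(
  targets=[
    [0.94, -1, 0, 0, -1],
    [0.94, -1, 0, 0, -1],
    [0.94, -1, 0, 0, -1],
    [0.94, -1, 0, 0, -1],
    [0.94, -1, 0, 0, -1],
    [0.94, -1, 0, 0, -1],
    [0.94, -1, 0, 0, -1],
    [0.94, -1, 0, 0, -1],
    [0.94, -1, 0, 0, -1],
    [0.94, -1, 0, 0, -1],
    [0.94, -1, 0, 0, -1],
    [0.94, -1, 0, 0, -1],
    [0.94, -1, 0, 0, -0.1],
    [0.94, -1, 0, 0, -0.1],
    [0.94, -1, 0, 0, -0.1],
    [0.94, -1, 0, 0, -0.1],
    [0.94, -1, 0, 0, -0.1],
    [0.94, -1, 0, 0, -0.1],
    [0.94, -1, 0, 0, -0.1],
    [0.94, -1, 0, 0, -0.1],
  ],
  squeeze=20,
)

```text
time: 3.05
eef_pos: [448.4, -126.7, 205.7]
orientation: [3.141, -0.0, 0.354]
contact_force: [-0.1, -0.4, 0.6]
grip_width: 0.551
finger_force: 0.0
```

play_rows(
  targets=[
    [0, 0, 0, -1, -0.1],
    [0, 0, 0, -1, -0.1],
    [0, 0, 0, -1, -0.1],
    [0, 0, 0, -1, -0.1],
    [0, 0, 0, -1, -0.1],
    [0, 0, 0, -1, -0.1],
    [0, 0, 0, -1, -0.1],
    [0, 0, 0, -1, -0.1],
    [0, 0, 0, -1, -0.1],
    [0, 0, 0, -1, -0.1],
    [0, 0, 0, -0.45, -0.1],
    [0, 0, 0, 0, -0.1],
  ],
)

```text
time: 4.25
eef_pos: [448.0, -127.7, 205.6]
orientation: [3.141, 0.0, 1.449]
contact_force: [-0.1, -0.0, 0.6]
grip_width: 0.545
finger_force: 0.0
```

```bash
python3 - <<'E'
from h import *
plan([513.5,22,180],83)
p,d=bot.get_image("wrist"); cv2.imwrite("pics/w1.png",p)
c=cam("wrist"); print(-c[1].T@c[2], c[1])
E
```

```text
at [ 448.  -127.7  205.6] 83.0 roll units 0.0 | after turn tx,ty,tz [7.83 2.34 1.28] | before turn [7.83 2.34]
[458.74952741 -47.27634659 384.13474941] [[ 9.92331720e-01 -1.23603136e-01 -1.47876732e-04]
 [-1.18648983e-01 -9.52891907e-01  2.79140524e-01]
 [-3.46435547e-02 -2.76982450e-01 -9.60250252e-01]]
```

play_rows(
  targets=[
    [0.9, 0.6, 0, 0, -0.1],
    [0.9, 0.6, 0, 0, -0.1],
    [0.9, 0.6, 0, 0, -0.1],
    [0.9, 0.5, 0, 0, -0.1],
    [0, 0, 0, 0, -0.1],
    [0, 0, 0, 0, -0.1],
  ],
)

```text
time: 4.9
eef_pos: [502.3, -61.8, 205.3]
orientation: [-3.141, -0.0, 1.448]
contact_force: [-0.1, -0.8, 0.0]
grip_width: 0.546
finger_force: 0.0
```

```bash
python3 - <<'E'
from h import *
plan([513.5,22,180],83)
C=cam("wrist"); p,d=bot.get_image("wrist"); cv2.imwrite("pics/w2.png",p); W=cloud("wrist",d,C); np.save("W2.npy",W)
r=lambda n,x0,x1,y0,y1,lo,hi:print(n,((m:=(W[...,0]>x0)&(W[...,0]<x1)&(W[...,1]>y0)&(W[...,1]<y1)&(W[...,2]>lo)&(W[...,2]<hi)).sum()),rect(W,m),np.round(np.nanmedian(W[m],0),1))
r("gbase+",470,555,-30,80,57,90)
r("gbaseonly",470,555,-30,80,57,66)
r("gblock",480,550,-30,80,68,74)
r("pin",480,550,30,80,74,80)
r("tin",550,640,-40,70,52,62)
r("die",460,555,-30,80,30,90)
r("plate",440,650,-60,90,11,90)
r("plateonly",440,650,-60,90,11,21)
print([(q['conf'],q['point']) for q in bot.mark_of("crimp_gauge","wrist")])
E
```

```text
at [502.3 -61.8 205.3] 82.9 roll units -0.01 | after turn tx,ty,tz [4.23 0.04 1.27] | before turn [4.23 0.04]
gbase+ 2281 [array([515.2,  24.6]), array([59.7, 27.7]), 82.3] [514.9  25.7  62.6]
gbaseonly 1212 [array([515.2,  24.6]), array([59.7, 27.7]), 82.3] [514.3  32.5  61.4]
gblock 808 [array([515. ,  25.1]), array([45.1, 19.7]), 82.6] [513.9  17.4  71.4]
pin 259 [array([517.9,  42.5]), array([14., 14.]), 82.7] [517.6  42.4  75.5]
tin 3348 [array([589.3,  14.2]), array([56.6, 56.4]), 12.9] [589.2  15.   55.4]
die 3588 [array([513. ,  24.9]), array([59.9, 62. ]), 81.8] [513.9  24.9  61.2]
plate 9531 [array([542.5,  -9.4]), array([120.5, 149.7]), 82.8] [550.6  19.1  54.9]
plateonly 1761 [array([543. , -10.5]), array([117.7, 148. ]), 81.7] [549.9  20.   15.4]
[(0.6, [326.7, 86.7])]
```

View pics/w2.png

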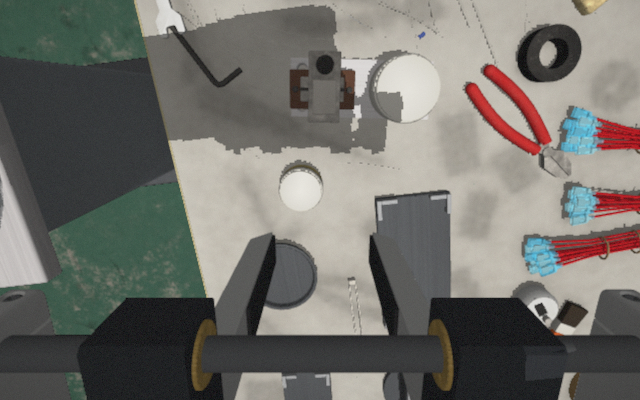

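The wrist view shows the stack unobstructed: gauge at pixel (322,85) with its pin up at (325,65), and the large tin at (405,88). Approaching the gauge.

play_rows(
  targets=[
    [0.87, 0.02, 0, 0, -0.1],
    [0.87, 0.02, 0, 0, -0.1],
    [0.87, 0.02, 0, 0, -0.1],
    [0.87, 0.02, 0, 0, -0.1],
    [0.87, 0.02, 0, 0, -0.1],
    [0, 0, 1, 0, -0.1],
    [0, 0, 1, 0, -0.1],
    [0, 0, 1, 0, -0.1],
    [0, 0, 1, 0, -0.1],
    [0, 0, 1, 0, -0.1],
    [0, 0, 0.8, 0, -0.1],
    [0, 0, 0.4, 0, -0.1],
    [0, 0, 0, 0, -0.1],
    [0, 0, 0, 0, -0.1],
  ],
)

```text
time: 6.4
eef_pos: [515.3, 24.0, 82.1]
orientation: [3.141, -0.0, 1.448]
contact_force: [0.4, -0.4, 0.7]
grip_width: 0.546
finger_force: 0.0
```

play_rows(
  targets=[
    [0, 0, 0.6, 0, -0.1],
    [0, 0, 0.5, 0, -0.1],
    [0, 0, 0.3, 0, -0.1],
    [0, 0, 0.07, 0, -0.1],
    [0, 0, 0, 0, -0.1],
    [0, 0, 0, 0, 0.6],
    [0, 0, 0, 0, 0.6],
    [0, 0, 0, 0, 0.6],
    [0, 0, 0, 0, 0.6],
    [0, 0, 0, 0, 0.6],
    [0, 0, 0, 0, 0.6],
  ],
  squeeze=15,
)

```text
time: 7.5
eef_pos: [515.2, 24.2, 52.3]
orientation: [3.141, -0.0, 1.448]
contact_force: [-1.1, -0.8, 4.6]
grip_width: 0.296
finger_force: 15.0
```

play_rows(
  targets=[
    [0, 0, -0.4, 0, 0.6],
    [0, 0, -0.8, 0, 0.6],
    [0, 0, -1, 0, 0.6],
    [0, 0, -1, 0, 0.6],
    [0, 0, -0.7, 0, 0.6],
    [-0.5, 0.16, 0, 0, 0.6],
    [-0.95, 0.32, 0, 0, 0.6],
    [-0.95, 0.32, 0, 0, 0.6],
    [-0.95, 0.32, 0, 0, 0.6],
    [-0.95, 0.32, 0, 0, 0.6],
    [-0.95, 0.32, 0, 0, 0.6],
    [-0.95, 0.32, 0, 0, 0.6],
    [-0.95, 0.32, 0, 0, 0.6],
    [-0.95, 0.32, 0, 0, 0.6],
    [-0.95, 0.32, 0, 0, 0.6],
    [-0.95, 0.32, 0, 0, 0.6],
    [-0.95, 0.32, 0, 0, 0.6],
    [-0.95, 0.32, 0, 0, 0.6],
    [-0.95, 0.32, 0, 0, 0.6],
    [-0.95, 0.32, 0, 0, 0.6],
  ],
)

```text
time: 9.5
eef_pos: [573.1, -262.7, 129.3]
orientation: [-3.141, -0.0, 1.448]
contact_force: [0.0, 0.4, -1.2]
grip_width: 0.294
finger_force: 15.0
```

play_rows(
  targets=[
    [-0.95, 0.32, 0, 0, 0.6],
    [-0.95, 0.32, 0, 0, 0.6],
    [-0.95, 0.32, 0, 0, 0.6],
    [-0.95, 0.32, 0, 0, 0.6],
    [-0.7, 0.3, 0, 0, 0.6],
    [-0.6, 0.3, 0, 0, 0.6],
    [0, 0, 0, -0.4, 0.6],
    [0, 0, 0, -0.4, 0.6],
    [0, 0, 0, 0, 0.6],
    [0, 0, 0, 0, 0.6],
  ],
)

```text
time: 10.5
eef_pos: [598.4, -366.8, 130.0]
orientation: [-3.142, -0.0, 1.531]
contact_force: [0.1, 0.7, -2.4]
grip_width: 0.297
finger_force: 15.0
```

```bash
python3 - <<'E'
from h import *
print(bot.observe()['grip_width'])
p,d=bot.get_image("top"); W=cloud("top",d)
C=cam("wrist"); p2,d2=bot.get_image("wrist"); V=cloud("wrist",d2,C); cv2.imwrite("pics/w3.png",p2); np.save("V3.npy",V)
def r(n,W,x0,x1,y0,y1,lo,hi):
    m=(W[...,0]>x0)&(W[...,0]<x1)&(W[...,1]>y0)&(W[...,1]<y1)&(W[...,2]>lo)&(W[...,2]<hi)
    if m.sum()>5: print(n,m.sum(),rect(W,m),np.round(np.nanmedian(W[m],0),1))
r("stand top",W,530,660,-440,-300,40,55)
r("stand wrist",V,530,660,-440,-300,40,55)
r("rest wrist",V,520,680,-290,-70,6,20)
r("nest wrist",V,380,510,-430,-300,3,16)
r("dish wrist",V,370,510,-250,-110,8,14)
plan([596.5,-368,47.8],87.3)
E
```

```text
0.2974130289267627
stand top 810 [array([ 596.8, -359.1]), array([71.8, 56.2]), 87.4] [ 590.8 -346.7   44.8]
stand wrist 3818 [array([ 596.6, -359.5]), array([68.1, 56. ]), 87.5] [ 595.3 -345.4   44.5]
rest wrist 7574 [array([ 579.7, -253.4]), array([ 77.4, 116.6]), 87.7] [ 595.6 -240.9    7.5]
nest wrist 7021 [array([ 445.7, -368. ]), array([89.5, 64.2]), 86.8] [ 445.5 -365.6    5.6]
dish wrist 557 [array([ 436.5, -217.6]), array([15.6, 67.4]), 87.6] [ 435.  -219.5   10.3]
at [ 598.4 -366.8  130.1] 87.7 roll units 0.07 | after turn tx,ty,tz [-0.06 -0.09  4.12] | before turn [-0.06 -0.09]
```

View pics/w3.png

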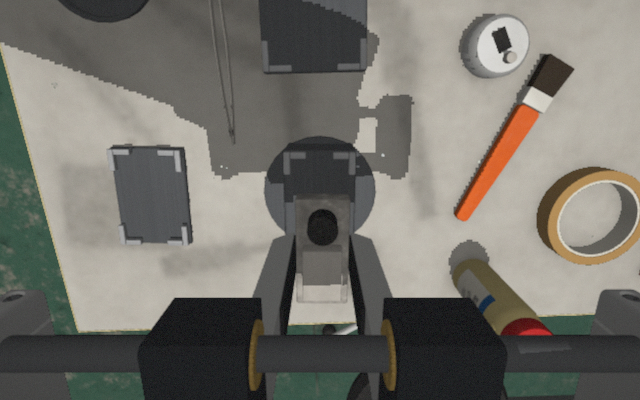

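The wrist view shows the held gauge level over the stand (pin at 322,228) and the nest at (150,195). Lowering.

play_rows(
  targets=[
    [-0.06, -0.09, 0.6, 0, 0.6],
    [0, 0, 0.8, 0, 0.6],
    [0, 0, 0.8, 0, 0.6],
    [0, 0, 0.7, 0, 0.6],
    [0, 0, 0.5, 0, 0.6],
    [0, 0, 0.3, 0, 0.6],
    [0, 0, 0.25, 0, 0.6],
    [0, 0, 0.1, 0, 0.6],
    [0, 0, 0.07, 0, 0.6],
    [0, 0, 0, 0, 0.6],
    [0, 0, 0, 0, 0.6],
  ],
)

```text
time: 11.7
eef_pos: [596.6, -368.1, 48.1]
orientation: [3.141, 0.0, 1.532]
contact_force: [0.8, -0.3, -1.3]
grip_width: 0.298
finger_force: 15.0
```

play_rows(
  targets=[
    [0, 0, 0.04, 0, 0.6],
    [0, 0, 0, 0, 0.6],
    [0, 0, 0, 0, 0.3],
    [0, 0, 0, 0, 0.1],
    [0, 0, 0, 0, 0.1],
    [0, 0, -0.3, 0, 0.1],
    [0, 0, -1, 0, 0.1],
    [0, 0, -1, 0, 0.1],
    [0, 0, -1, 0, 0.1],
    [0, 0, -1, 0, 0.1],
    [0, 0, -0.5, 0, -0.2],
    [0, 0, 0, 0, -0.2],
    [0, 0, 0, 0, -0.2],
  ],
)

```text
time: 13.0
eef_pos: [596.1, -367.9, 142.3]
orientation: [-3.141, -0.0, 1.532]
contact_force: [-0.6, -0.3, 0.3]
grip_width: 0.6
finger_force: 0.0
```

```bash
cat >> h.py <<'E'
def r(n,W,x0,x1,y0,y1,lo,hi):
    m=(W[...,0]>x0)&(W[...,0]<x1)&(W[...,1]>y0)&(W[...,1]<y1)&(W[...,2]>lo)&(W[...,2]<hi)
    if m.sum()>5: print(n,m.sum(),rect(W,m),np.round(np.nanmedian(W[m],0),1))
E
python3 - <<'E'
from h import *
C=cam("wrist"); p2,d2=bot.get_image("wrist"); V=cloud("wrist",d2,C); cv2.imwrite("pics/w4.png",p2)
r("gauge",V,560,630,-420,-310,53.5,61)
r("pin",V,560,630,-420,-310,69,76)
p,d=bot.get_image("top"); W=cloud("top",d)
r("die",W,470,555,-30,80,30,90)
r("plate",W,440,555,-50,90,11,21)
plan([513,22,130],172.5)
E
```

```text
gauge 1286 [array([ 597. , -367.7]), array([60.3, 27.6]), 87.3] [ 597.8 -358.5   56.3]
pin 305 [array([ 597.8, -349.5]), array([14.7, 14. ]), 87.1] [ 597.7 -349.3   70.4]
die 708 [array([513.5,  24.9]), array([36.5, 62.2]), 81.9] [511.5  22.3  36.6]
plate 479 [array([520.3,  25.6]), array([56.8, 75.7]), 81.7] [527.6  10.1  16. ]
at [ 595.9 -367.8  141.7] 87.8 roll units -14.12 | after turn tx,ty,tz [ 6.65 18.78  0.58] | before turn [19.31 -4.9 ]
```

play_rows(
  targets=[
    [0.97, -0.243, 0, 0, -0.25],
    [0.97, -0.243, 0, 0, -0.25],
    [0.97, -0.243, 0, 0, -0.25],
    [0.97, -0.243, 0, 0, -0.25],
    [0.97, -0.243, 0, 0, -0.25],
    [0.97, -0.243, 0, 0, -0.25],
    [0.97, -0.243, 0, 0, -0.25],
    [0.97, -0.243, 0, 0, -0.25],
    [0.97, -0.243, 0, 0, -0.25],
    [0.97, -0.243, 0, 0, -0.25],
    [0.97, -0.243, 0, 0, -0.25],
    [0.97, -0.243, 0, 0, -0.25],
    [0.97, -0.243, 0, 0, -0.25],
    [0.97, -0.243, 0, 0, -0.25],
    [0.97, -0.243, 0, 0, -0.25],
    [0.97, -0.243, 0, 0, -0.25],
    [0.97, -0.243, 0, 0, -0.25],
    [0.97, -0.243, 0, 0, -0.25],
    [0.97, -0.243, 0, 0, -0.25],
    [0.97, -0.243, 0, 0, -0.25],
  ],
)

```text
time: 15.1
eef_pos: [513.7, 24.9, 143.0]
orientation: [3.141, 0.0, 1.532]
contact_force: [0.2, 0.6, -0.1]
grip_width: 0.622
finger_force: 0.0
```

play_rows(
  targets=[
    [0, 0, 0, -1, -0.25],
    [0, 0, 0, -1, -0.25],
    [0, 0, 0, -1, -0.25],
    [0, 0, 0, -1, -0.25],
    [0, 0, 0, -1, -0.25],
    [0, 0, 0, -1, -0.25],
    [0, 0, 0, -1, -0.25],
    [0, 0, 0, -1, -0.25],
    [0, 0, 0, -1, -0.25],
    [0, 0, 0, -1, -0.25],
    [0, 0, 0, -1, -0.25],
    [0, 0, 0, -1, -0.25],
    [0, 0, 0, -1, -0.25],
    [0, 0, 0, -1, -0.25],
    [0, 0, 0, 0, -0.25],
    [0, 0, 0, 0, -0.25],
  ],
)

```text
time: 16.7
eef_pos: [514.1, 23.8, 142.9]
orientation: [-3.142, -0.0, 2.995]
contact_force: [0.2, -0.3, -0.4]
grip_width: 0.623
finger_force: 0.0
```

```bash
python3 - <<'E'
from h import *
plan([513.5,24.9,20],172); print(bot.observe()['joint_positions'],bot.observe()['grip_width'])
C=cam("wrist"); p2,d2=bot.get_image("wrist"); V=cloud("wrist",d2,C); cv2.imwrite("pics/w5.png",p2)
r("die",V,460,557,-20,70,30,60)
E
```

```text
at [514.1  23.8 142.9] 171.6 roll units -0.07 | after turn tx,ty,tz [0.04 0.05 6.14] | before turn [0.04 0.05]
[ 0.47740937  0.32373616 -0.76243883  1.98839951  0.27682051  0.93384067
  0.99812391] 0.6227784344818108
die 2978 [array([513.6,  23.4]), array([36. , 62.5]), 82.1] [508.9  24.   35.2]
```

play_rows(
  targets=[
    [0, 0, 0.6, -0.05, -0.25],
    [0, 0, 1, 0, -0.25],
    [0, 0, 1, 0, -0.25],
    [0, 0, 1, 0, -0.25],
    [0, 0, 0.9, 0, -0.25],
    [0, 0, 0.7, 0, -0.25],
    [0, 0, 0.5, 0, -0.25],
    [0, 0, 0.25, 0, -0.25],
    [0, 0, 0.15, 0, -0.25],
    [0, 0, 0, 0, -0.25],
    [0, 0, 0, 0, -0.25],
    [0, 0, 0, 0, 0.5],
    [0, 0, 0, 0, 0.5],
    [0, 0, 0, 0, 0.5],
    [0, 0, 0, 0, 0.5],
    [0, 0, 0, 0, 0.5],
    [0, 0, 0, 0, 0.5],
  ],
  squeeze=25,
)

```text
time: 18.45
eef_pos: [514.5, 23.5, 21.1]
orientation: [3.142, 0.0, 3.003]
contact_force: [-1.6, -0.9, 6.1]
grip_width: 0.383
finger_force: 25.0
```

play_rows(
  targets=[
    [0, 0, -0.3, 0, 0.5],
    [0, 0, -0.7, 0, 0.5],
    [0, 0, -1, 0, 0.5],
    [0, 0, -1, 0, 0.5],
    [0, 0, -1, 0, 0.5],
    [0, 0, -0.7, 0, 0.5],
    [0.035, -0.5, 0, 0, 0.5],
    [0.035, -0.95, 0, 0, 0.5],
    [0.035, -0.95, 0, 0, 0.5],
    [0.035, -0.95, 0, 0, 0.5],
    [0.035, -0.95, 0, 0, 0.5],
    [0.035, -0.95, 0, 0, 0.5],
    [0.035, -0.95, 0, 0, 0.5],
    [0.035, -0.95, 0, 0, 0.5],
    [0.035, -0.95, 0, 0, 0.5],
    [0.035, -0.95, 0, 0, 0.5],
    [0.035, -0.95, 0, 0, 0.5],
    [0.035, -0.95, 0, 0, 0.5],
    [0.035, -0.95, 0, 0, 0.5],
    [0.035, -0.95, 0, 0, 0.5],
  ],
)

```text
time: 20.45
eef_pos: [468.0, -231.0, 114.1]
orientation: [3.141, -0.001, 3.003]
contact_force: [0.6, 0.1, -2.7]
grip_width: 0.381
finger_force: 25.0
```

play_rows(
  targets=[
    [0.035, -0.95, 0, 0, 0.5],
    [0.035, -0.95, 0, 0, 0.5],
    [0.035, -0.95, 0, 0, 0.5],
    [0.035, -0.95, 0, 0, 0.5],
    [0.035, -0.95, 0, 0, 0.5],
    [0.035, -0.95, 0, 0, 0.5],
    [0.035, -0.95, 0, 0, 0.5],
    [0.035, -0.3, 0, 0, 0.5],
    [0, 0, 0, 0, 0.5],
  ],
)

```text
time: 21.35
eef_pos: [443.5, -367.1, 114.2]
orientation: [3.141, -0.001, 3.002]
contact_force: [-0.2, 0.1, -2.3]
grip_width: 0.382
finger_force: 25.0
```

play_rows(
  targets=[
    [0, 0, 0, 1, 0.5],
    [0, 0, 0, 1, 0.5],
    [0, 0, 0, 1, 0.5],
    [0, 0, 0, 1, 0.5],
    [0, 0, 0, 1, 0.5],
    [0, 0, 0, 1, 0.5],
    [0, 0, 0, 1, 0.5],
    [0, 0, 0, 1, 0.5],
    [0, 0, 0, 1, 0.5],
    [0, 0, 0, 1, 0.5],
    [0, 0, 0, 1, 0.5],
    [0, 0, 0, 1, 0.5],
    [0, 0, 0, 1, 0.5],
    [0, 0, 0, 1, 0.5],
    [0, 0, 0, 0.2, 0.5],
    [0, 0, 0, 0, 0.5],
    [0, 0, 0, 0, 0.5],
  ],
)

```text
time: 23.05
eef_pos: [444.5, -366.1, 114.8]
orientation: [-3.141, -0.0, 1.519]
contact_force: [0.1, 0.1, -2.1]
grip_width: 0.378
finger_force: 25.0
```

```bash
python3 - <<'E'
from h import *
plan([445.6,-366.5,11.5],86.8); print(bot.observe()['joint_positions'],bot.observe()['grip_width'])
C=cam("wrist"); p2,d2=bot.get_image("wrist"); V=cloud("wrist",d2,C); cv2.imwrite("pics/w6.png",p2)
r("nest",V,380,500,-450,-290,3.5,14)
z=bot.observe()['eef_pos'][2]
r("die",V,380,500,-450,-290,z-30,z+40)
p,d=bot.get_image("top"); W=cloud("top",d)
r("tin",W,550,640,-40,70,50,62)
r("plate",W,440,655,-50,90,11,21)
E
```

```text
at [ 444.5 -366.1  114.8] 87.0 roll units 0.04 | after turn tx,ty,tz [-0.02  0.05  5.17] | before turn [-0.02  0.05]
[ 0.81251665  0.38084867 -0.2903896   1.90079139  0.13836307  0.87945224
  0.40173643] 0.3781612438654761
nest 3596 [array([ 445.6, -361.5]), array([76.9, 63.9]), 86.5] [ 447.2 -342.6    5.5]
die 10204 [array([ 445. , -364.5]), array([62.5, 60.1]), 87.4] [ 445.5 -357.5  133.8]
tin 846 [array([590.4,  15.5]), array([56.9, 57.7]), 69.9] [589.5  15.3  55.9]
plate 1429 [array([551.8,  20.3]), array([ 58.1, 140.1]), 81.1] [526.3  23.2  15.8]
```

play_rows(
  targets=[
    [0, 0.05, 0.6, 0, 0.5],
    [0, 0, 0.9, 0, 0.5],
    [0, 0, 0.9, 0, 0.5],
    [0, 0, 0.9, 0, 0.5],
    [0, 0, 0.7, 0, 0.5],
    [0, 0, 0.5, 0, 0.5],
    [0, 0, 0.3, 0, 0.5],
    [0, 0, 0.2, 0, 0.5],
    [0, 0, 0.1, 0, 0.5],
    [0, 0, 0.06, 0, 0.5],
    [0, 0, 0, 0, 0.5],
    [0, 0, 0, 0, 0.5],
  ],
)

```text
time: 24.35
eef_pos: [445.7, -366.8, 12.0]
orientation: [3.141, 0.0, 1.516]
contact_force: [-0.2, -0.2, -2.7]
grip_width: 0.381
finger_force: 25.0
```

play_rows(
  targets=[
    [0, 0, 0.05, 0, 0.5],
    [0, 0, 0, 0, 0.5],
    [0, 0, 0, 0, 0.2],
    [0, 0, 0, 0, -0.05],
    [0, 0, 0, 0, -0.05],
    [0, 0, 0, 0, -0.05],
    [0, 0, -0.4, 0, -0.05],
    [0, 0, -1, 0, -0.05],
    [0, 0, -1, 0, -0.05],
    [0, 0, -1, 0, -0.05],
    [0, 0, -1, 0, -1],
    [0, 0, -1, 0, -1],
    [0, 0, 0, 0, -1],
    [0, 0, 0, 0, -1],
  ],
)

```text
time: 25.75
eef_pos: [445.6, -366.8, 119.2]
orientation: [3.141, 0.001, 1.516]
contact_force: [0.1, -1.1, -0.7]
grip_width: 0.828
finger_force: 0.0
```

```bash
python3 - <<'E'
from h import *
C=cam("wrist"); p2,d2=bot.get_image("wrist"); V=cloud("wrist",d2,C); cv2.imwrite("pics/w7.png",p2)
r("die",V,380,500,-450,-290,22,45)
r("nest",V,380,500,-450,-290,3.5,45)
plan([589.5,15,140],87)
E
```

```text
die 3217 [array([ 445.9, -365.4]), array([61.8, 36. ]), 86.8] [ 446.2 -361.2   25.2]
nest 7373 [array([ 445.2, -367.8]), array([89.3, 63.9]), 86.5] [ 445.6 -360.6   11.4]
at [ 445.2 -366.6  118.5] 86.9 roll units -0.02 | after turn tx,ty,tz [19.43  6.21 -1.08] | before turn [19.44  6.16]
```

View pics/w7.png

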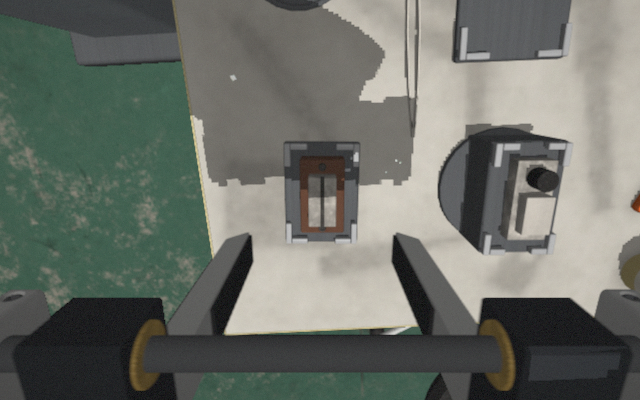

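The die sits squarely in the nest at (322,195) and the gauge on its stand at (535,195). Now the tin.

play_rows(
  targets=[
    [0.5, 0.16, -0.5, 0, -0.8],
    [0.95, 0.3, -0.5, 0, -0.8],
    [0.95, 0.3, 0, 0, -0.8],
    [0.95, 0.3, 0, 0, -0.8],
    [0.95, 0.3, 0, 0, -0.8],
    [0.95, 0.3, 0, 0, -0.8],
    [0.95, 0.3, 0, 0, -0.8],
    [0.95, 0.3, 0, 0, -0.8],
    [0.95, 0.3, 0, 0, -0.8],
    [0.95, 0.3, 0, 0, -0.8],
    [0.95, 0.3, 0, 0, -0.8],
    [0.95, 0.3, 0, 0, -0.8],
    [0.95, 0.3, 0, 0, -0.8],
    [0.95, 0.3, 0, 0, -0.8],
    [0.95, 0.3, 0, 0, -0.8],
    [0.95, 0.3, 0, 0, -0.8],
    [0.95, 0.3, 0, 0, -0.8],
    [0.95, 0.3, 0, 0, -0.8],
    [0.95, 0.3, 0, 0, -0.8],
    [0.95, 0.3, 0, 0, -0.8],
  ],
)

```text
time: 27.8
eef_pos: [582.6, -0.9, 138.7]
orientation: [-3.141, -0.0, 1.517]
contact_force: [-0.2, -0.4, 0.5]
grip_width: 0.9
finger_force: 0.0
```

play_rows(
  targets=[
    [0.8, 0.55, 0, 0, -0.8],
    [0, 0, 0, 0, -0.8],
    [0, 0, 0, 0, -0.8],
    [0, 0, 0, 0, -0.8],
  ],
)

```text
time: 28.2
eef_pos: [594.4, 12.1, 138.5]
orientation: [-3.141, 0.0, 1.515]
contact_force: [-0.3, -0.9, -0.3]
grip_width: 0.9
finger_force: 0.0
```

```bash
python3 - <<'E'
from h import *
plan([589.6,15,28],87); print(bot.observe()['grip_width'])
C=cam("wrist"); p2,d2=bot.get_image("wrist"); V=cloud("wrist",d2,C); cv2.imwrite("pics/w8.png",p2)
r("tin",V,550,640,-40,70,52,62)
r("pliers?",V,620,720,-30,60,6,60)
E
```

```text
at [594.4  12.1 138.5] 86.8 roll units -0.03 | after turn tx,ty,tz [ 0.13 -0.24  5.53] | before turn [ 0.13 -0.25]
0.8998569216255907
tin 4051 [array([589.5,  14.5]), array([56.8, 56.3]), 88.2] [589.7  15.5  55.4]
pliers? 1974 [array([672.3,   4.8]), array([101.9,  73.7]), 5.0] [691.4   5.   10.9]
```

play_rows(
  targets=[
    [0.13, -0.25, 0.6, 0, -0.8],
    [0, 0, 0.9, 0, -0.8],
    [0, 0, 0.9, 0, -0.8],
    [0, 0, 0.9, 0, -0.8],
    [0, 0, 0.9, 0, -0.8],
    [0, 0, 0.7, 0, -0.8],
    [0, 0, 0.4, 0, -0.8],
    [0, 0, 0.2, 0, -0.8],
    [0, 0, 0, 0, -0.8],
    [0, 0, 0, 0, -0.8],
    [0, 0, 0, 0, -0.5],
    [0, 0, 0, 0, -0.3],
    [0, 0, 0, 0, -0.1],
    [0, 0, 0, 0, -0.1],
    [0, 0, 0, 0, -0.1],
    [0, 0, 0, 0, -0.1],
  ],
  squeeze=20,
)

```text
time: 29.85
eef_pos: [589.9, 15.6, 29.0]
orientation: [3.141, 0.0, 1.516]
contact_force: [-1.9, -0.3, 6.3]
grip_width: 0.654
finger_force: 20.0
```

play_rows(
  targets=[
    [0, 0, -0.3, 0, -0.1],
    [0, 0, -0.7, 0, -0.1],
    [0, 0, -1, 0, -0.1],
    [0, 0, -1, 0, -0.1],
    [0, 0, -0.8, 0, -0.1],
    [0, 0, -0.5, 0, -0.1],
    [-0.5, -0.35, 0, 0, -0.1],
    [-0.97, -0.67, 0, 0, -0.1],
    [-0.97, -0.67, 0, 0, -0.1],
    [-0.97, -0.67, 0, 0, -0.1],
    [-0.97, -0.67, 0, 0, -0.1],
    [-0.97, -0.67, 0, 0, -0.1],
    [-0.97, -0.67, 0, 0, -0.1],
    [-0.97, -0.67, 0, 0, -0.1],
    [-0.97, -0.67, 0, 0, -0.1],
    [-0.97, -0.67, 0, 0, -0.1],
    [-0.97, -0.67, 0, 0, -0.1],
    [0, 0, 0, 0, -0.1],
    [0, 0, 0, 0, -0.1],
  ],
)

```text
time: 31.75
eef_pos: [436.9, -180.8, 114.2]
orientation: [-3.141, -0.0, 1.515]
contact_force: [0.6, 0.9, -1.0]
grip_width: 0.654
finger_force: 20.0
```

```bash
python3 - <<'E'
from h import *
plan([438,-180.5,18.5],86.9); print(bot.observe()['grip_width'])
C=cam("wrist"); p2,d2=bot.get_image("wrist"); V=cloud("wrist",d2,C); cv2.imwrite("pics/w9.png",p2)
p,d=bot.get_image("top"); W=cloud("top",d)
z=bot.observe()['eef_pos'][2]
r("tin",V,380,500,-250,-100,z+20,z+32)
# dish rim: circle fit to rim-height points
for n,X in (("w",V),("t",W)):
    m=(X[...,0]>385)&(X[...,0]<490)&(X[...,1]>-235)&(X[...,1]<-125)&(X[...,2]>8.5)&(X[...,2]<13.5)
    P=X[m][:,:2]; P=P[abs(np.hypot(*(P-[438,-180.5]).T)-41)<5]
    A=np.c_[2*P,np.ones(len(P))]; s=np.linalg.lstsq(A,(P**2).sum(1),rcond=None)[0]
    print(n,len(P),s[:2],np.sqrt(s[2]+s[0]**2+s[1]**2),P.min(0),P.max(0))
r("plate",W,440,655,-50,90,9,30)
E
```

```text
at [ 436.9 -180.8  114.2] 86.8 roll units -0.02 | after turn tx,ty,tz [0.02 0.06 4.79] | before turn [0.02 0.06]
0.6542401927629925
tin 11139 [array([ 441. , -177.4]), array([70.4, 61.4]), 31.6] [ 437.3 -178.4  140.6]
w 937 [ 437.87852816 -181.67920333] 41.29576610906847 [ 394.65184571 -201.72078218] [ 480.95434781 -138.41708482]Traceback (most recent call last):
  File "<stdin>", line 12, in <module>
    return umr_minimum(a, axis, None, out, keepdims, initial, where)
ValueError: zero-size array to reduction operation minimum which has no identity
```

Dish centre is (437.9,-181). Lower the tin to TCP z ≈ 18.4.

play_rows(
  targets=[
    [-0.02, 0.05, 0.6, 0, -0.1],
    [0, 0, 0.9, 0, -0.1],
    [0, 0, 0.9, 0, -0.1],
    [0, 0, 0.8, 0, -0.1],
    [0, 0, 0.6, 0, -0.1],
    [0, 0, 0.4, 0, -0.1],
    [0, 0, 0.25, 0, -0.1],
    [0, 0, 0.15, 0, -0.1],
    [0, 0, 0.12, 0, -0.1],
    [0, 0, 0.05, 0, -0.1],
    [0, 0, 0, 0, -0.1],
    [0, 0, 0, 0, -0.1],
  ],
)

```text
time: 33.05
eef_pos: [439.0, -180.9, 19.6]
orientation: [3.141, 0.0, 1.516]
contact_force: [-0.4, 0.1, -2.2]
grip_width: 0.658
finger_force: 20.0
```

play_rows(
  targets=[
    [0, 0, 0.05, 0, -0.1],
    [0, 0, 0.02, 0, -0.1],
    [0, 0, 0, 0, -0.1],
    [0, 0, 0, 0, -0.1],
  ],
)

```text
time: 33.45
eef_pos: [438.9, -180.8, 18.0]
orientation: [3.141, -0.0, 1.516]
contact_force: [-1.0, -0.7, -0.7]
grip_width: 0.652
finger_force: 20.0
```

play_rows(
  targets=[
    [0, 0, 0, 0, -0.45],
    [0, 0, 0, 0, -0.7],
    [0, 0, 0, 0, -0.7],
    [0, 0, 0, 0, -0.7],
    [0, 0, -0.4, 0, -0.7],
    [0, 0, -1, 0, -0.7],
    [0, 0, -1, 0, -0.7],
    [0, 0, -1, 0, -0.7],
    [0, 0, -1, 0, -0.7],
    [0, 0, -0.8, 0, -0.7],
    [0, 0, 0, 0, -0.7],
    [0, 0, 0, 0, -0.7],
  ],
)

```text
time: 34.65
eef_pos: [438.9, -180.9, 122.2]
orientation: [3.141, 0.0, 1.516]
contact_force: [-0.4, -0.1, 0.4]
grip_width: 0.846
finger_force: 0.0
```

```bash
python3 - <<'E'
from h import *
C=cam("wrist"); p2,d2=bot.get_image("wrist"); V=cloud("wrist",d2,C); cv2.imwrite("pics/w10.png",p2)
r("tin",V,380,500,-250,-110,41,50)
p,d=bot.get_image("top"); W=cloud("top",d)
r("plate",W,440,655,-50,90,9,30)
plan([551.5,19.5,125],172)
E
```

```text
tin 4157 [array([ 439., -182.]), array([56.7, 56.6]), 76.3] [ 439.1 -180.9   44.4]
plate 2304 [array([552.2,  21. ]), array([ 57.4, 140.3]), 81.6] [551.1  20.7  15.7]
at [ 438.4 -180.7  121.3] 86.9 roll units -14.19 | after turn tx,ty,tz [-4.21 10.7  -0.18] | before turn [10.3  5.1]
```

View pics/w10.png

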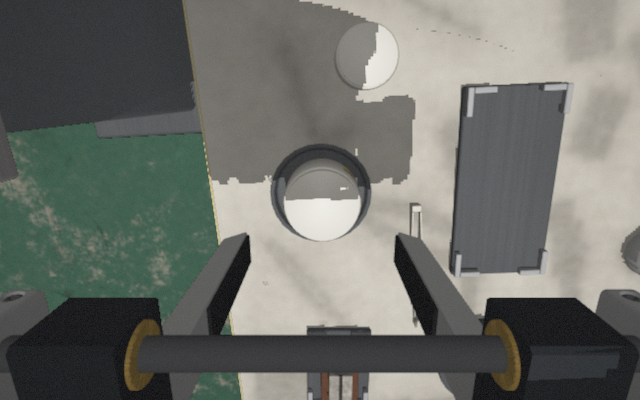

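The tin stands inside the dish rim at (320,195). The rest is empty at (510,180). Now to the plate.

play_rows(
  targets=[
    [0.94, 0.466, 0, 0, -0.7],
    [0.94, 0.466, 0, 0, -0.7],
    [0.94, 0.466, 0, 0, -0.7],
    [0.94, 0.466, 0, 0, -0.7],
    [0.94, 0.466, 0, 0, -0.7],
    [0.94, 0.466, 0, 0, -0.7],
    [0.94, 0.466, 0, 0, -0.7],
    [0.94, 0.466, 0, 0, -0.7],
    [0.94, 0.466, 0, 0, -0.7],
    [0.94, 0.466, 0, 0, -0.7],
    [0.94, 0.466, 0, 0, -0.7],
    [0, 0, 0, 0, -0.7],
  ],
)

```text
time: 35.95
eef_pos: [552.9, 23.0, 121.0]
orientation: [-3.141, -0.002, 1.519]
contact_force: [0.5, 0.8, 0.4]
grip_width: 0.852
finger_force: 0.0
```

play_rows(
  targets=[
    [0, 0, 0, -1, -0.7],
    [0, 0, 0, -1, -0.7],
    [0, 0, 0, -1, -0.7],
    [0, 0, 0, -1, -0.7],
    [0, 0, 0, -1, -0.7],
    [0, 0, 0, -1, -0.7],
    [0, 0, 0, -1, -0.7],
    [0, 0, 0, -1, -0.7],
    [0, 0, 0, -1, -0.7],
    [0, 0, 0, -1, -0.7],
    [0, 0, 0, -1, -0.7],
    [0, 0, 0, -1, -0.7],
    [0, 0, 0, -1, -0.7],
    [0, 0, 0, -1, -0.7],
    [0, 0, 0, -0.1, -0.7],
    [0, 0, 0, 0, -0.7],
    [0, 0, 0, 0, -0.7],
  ],
)

```text
time: 37.65
eef_pos: [552.3, 19.9, 121.6]
orientation: [-3.142, -0.0, 2.99]
contact_force: [-0.3, 0.1, -0.6]
grip_width: 0.849
finger_force: 0.0
```

```bash
python3 - <<'E'
from h import *
plan([552,20.7,3.5],171.8)
C=cam("wrist"); p2,d2=bot.get_image("wrist"); V=cloud("wrist",d2,C); cv2.imwrite("pics/w11.png",p2)
r("plate",V,440,655,-50,90,9,30)
p,d=bot.get_image("top"); g=p.max(2); m=(g<75).astype(np.uint8); k=0*m; k[121:177,273:377]=1; m&=k
N,l,st,_=cv2.connectedComponentsWithStats(m); i=1+st[1:,4].argmax(); v,u=np.nonzero(l==i); C=cam("top")
P=np.array([onplane("top",(x,y),8,C)[:2] for x,y in zip(u,v)],np.float32); print(cv2.minAreaRect(P))
E
```

```text
at [552.3  19.9 121.6] 171.3 roll units -0.08 | after turn tx,ty,tz [0.02 0.04 5.91] | before turn [0.02 0.04]
plate 10394 [array([552.7,  19.1]), array([ 56.2, 141.2]), 81.5] [545.8  19.9  15.4]
((596.9053955078125, -182.25595092773438), (167.4450225830078, 83.02069854736328), 89.05171966552734)
```

play_rows(
  targets=[
    [0, 0, 0.6, -0.05, -0.6],
    [0, 0, 1, 0, -0.6],
    [0, 0, 1, 0, -0.6],
    [0, 0, 1, 0, -0.6],
    [0, 0, 0.9, 0, -0.6],
    [0, 0, 0.7, 0, -0.6],
    [0, 0, 0.4, 0, -0.6],
    [0, 0, 0.2, 0, -0.6],
    [0, 0, 0.08, 0, -0.6],
    [0, 0, 0, 0, -0.6],
    [0, 0, 0, 0, -0.4],
    [0, 0, 0, 0, -0.2],
    [0, 0, 0, 0, 0.1],
    [0, 0, 0, 0, 0.1],
    [0, 0, 0, 0, 0.1],
    [0, 0, 0, 0, 0.1],
    [0, 0, 0, 0, 0.1],
  ],
  squeeze=35,
)

```text
time: 39.45
eef_pos: [552.7, 20.0, 4.6]
orientation: [-3.142, 0.0, 2.998]
contact_force: [-1.2, -1.0, 5.6]
grip_width: 0.59
finger_force: 35.0
```

play_rows(
  targets=[
    [0, 0, -0.3, 0, 0.1],
    [0, 0, -0.6, 0, 0.1],
    [0, 0, -1, 0, 0.1],
    [0, 0, -1, 0, 0.1],
    [0, 0, -0.9, 0, 0.1],
    [0, 0, -0.6, 0, 0.1],
    [-0.2, -0.5, 0, 0, 0.1],
    [-0.343, -0.92, 0, 0, 0.1],
    [-0.343, -0.92, 0, 0, 0.1],
    [-0.343, -0.92, 0, 0, 0.1],
    [-0.343, -0.92, 0, 0, 0.1],
    [-0.343, -0.92, 0, 0, 0.1],
    [-0.343, -0.92, 0, 0, 0.1],
    [-0.343, -0.92, 0, 0, 0.1],
    [-0.343, -0.92, 0, 0, 0.1],
    [-0.343, -0.92, 0, 0, 0.1],
    [-0.343, -0.92, 0, 0, 0.1],
    [0, 0, 0, 0, 0.1],
  ],
)

```text
time: 41.25
eef_pos: [595.9, -186.4, 91.0]
orientation: [-3.141, -0.001, 2.994]
contact_force: [0.2, 0.2, -4.4]
grip_width: 0.59
finger_force: 35.0
```

play_rows(
  targets=[
    [0, 0, 0, 0.6, 0.1],
    [0, 0, 0, 1, 0.1],
    [0, 0, 0, 1, 0.1],
    [0, 0, 0, 1, 0.1],
    [0, 0, 0, 1, 0.1],
    [0, 0, 0, 1, 0.1],
    [0, 0, 0, 1, 0.1],
    [0, 0, 0, 1, 0.1],
    [0, 0, 0, 1, 0.1],
    [0, 0, 0, 1, 0.1],
    [0, 0, 0, 1, 0.1],
    [0, 0, 0, 1, 0.1],
    [0, 0, 0, 1, 0.1],
    [0, 0, 0, 0.8, 0.1],
    [0, 0, 0, 0.5, 0.1],
    [0, 0, 0, 0, 0.1],
    [0, 0, 0, 0, 0.1],
  ],
)

```text
time: 42.95
eef_pos: [596.2, -182.3, 91.8]
orientation: [-3.141, -0.0, 1.544]
contact_force: [0.0, 0.2, -4.0]
grip_width: 0.592
finger_force: 35.0
```

```bash
python3 - <<'E'
from h import *
plan([597,-182,13],88.4); print(bot.observe()['grip_width'])
z=bot.observe()['eef_pos'][2]
C=cam("wrist"); p2,d2=bot.get_image("wrist"); V=cloud("wrist",d2,C); cv2.imwrite("pics/w12.png",p2)
r("held",V,540,660,-300,-80,z+5,z+16)
r("rest",V,530,670,-300,-80,4.5,17)
p,d=bot.get_image("top"); W=cloud("top",d)
r("held t",W,540,660,-300,-80,z+5,z+16)
E
```

```text
at [ 596.2 -182.3   91.8] 88.5 roll units 0.01 | after turn tx,ty,tz [0.01 0.04 3.94] | before turn [0.01 0.04]
0.5916601490926925
held 23651 [array([ 596.6, -171.2]), array([119.3,  79.5]), 88.2] [ 597.  -165.2  102.4]
rest 3076 [array([ 598.3, -183.3]), array([166.6,  82.2]), 89.4] [ 600.1 -109.6    7.6]
```

View pics/w12.png

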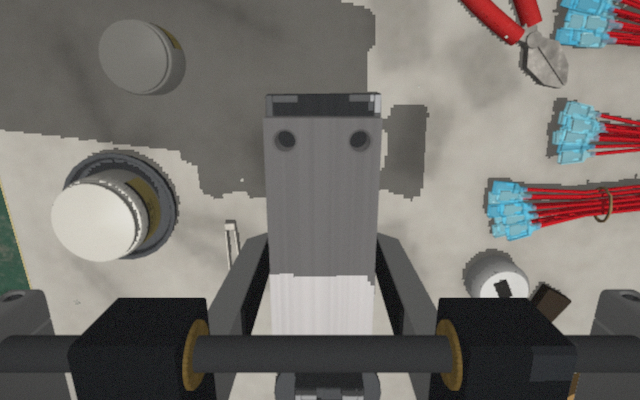

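The plate is held level over the rest and lines up with it. Lowering.

play_rows(
  targets=[
    [0, 0.05, 0.5, 0, 0.1],
    [0, 0, 0.8, 0, 0.1],
    [0, 0, 0.8, 0, 0.1],
    [0, 0, 0.7, 0, 0.1],
    [0, 0, 0.45, 0, 0.1],
    [0, 0, 0.3, 0, 0.1],
    [0, 0, 0.2, 0, 0.1],
    [0, 0, 0.1, 0, 0.1],
    [0, 0, 0.06, 0, 0.1],
    [0, 0, 0, 0, 0.1],
    [0, 0, 0, 0, 0.1],
  ],
)

```text
time: 44.15
eef_pos: [597.8, -182.4, 14.5]
orientation: [3.141, 0.0, 1.542]
contact_force: [0.4, 0.8, -4.6]
grip_width: 0.589
finger_force: 35.0
```

play_rows(
  targets=[
    [0, 0, 0.05, 0, 0.1],
    [0, 0, 0.04, 0, 0.1],
    [0, 0, 0, 0, 0.1],
    [0, 0, 0, 0, 0.1],
  ],
)

```text
time: 44.55
eef_pos: [597.7, -182.4, 12.7]
orientation: [3.141, 0.0, 1.542]
contact_force: [-2.2, -0.8, 4.8]
grip_width: 0.595
finger_force: 35.0
```

play_rows(
  targets=[
    [0, 0, 0, 0, -0.2],
    [0, 0, 0, 0, -0.45],
    [0, 0, 0, 0, -0.45],
    [0, 0, 0, 0, -0.45],
    [0, 0, -0.4, 0, -0.45],
    [0, 0, -1, 0, -0.45],
    [0, 0, -1, 0, -0.45],
    [0, 0, -1, 0, -0.45],
    [0, 0, -1, 0, -0.45],
    [0, 0, -1, 0, -0.45],
    [0, 0, -1, 0, -0.45],
    [0, 0, -1, 0, -0.45],
    [0, 0, -1, 0, -0.45],
    [0, 0, 0, 0, -0.45],
    [0, 0, 0, 0, -0.45],
  ],
)

```text
time: 46.05
eef_pos: [597.6, -182.4, 180.7]
orientation: [3.141, 0.0, 1.542]
contact_force: [-0.6, 0.8, -0.9]
grip_width: 0.721
finger_force: 0.0
```

```bash
python3 - <<'E'
from h import *
C=cam("wrist"); p2,d2=bot.get_image("wrist"); V=cloud("wrist",d2,C)
r("plate",V,530,670,-300,-80,19,30)
p,d=bot.get_image("side"); cv2.imwrite("pics/s2.png",cv2.resize(p[130:340,180:460],(800,600),interpolation=cv2.INTER_CUBIC))
p,d=bot.get_image("top"); W=cloud("top",d); r("tweez",W,505,535,-335,-180,3,20)
E
```

```text
plate 7701 [array([ 597.7, -182.2]), array([140.3,  56.1]), 88.2] [ 597.8 -176.5   23.4]
```

View pics/s2.png

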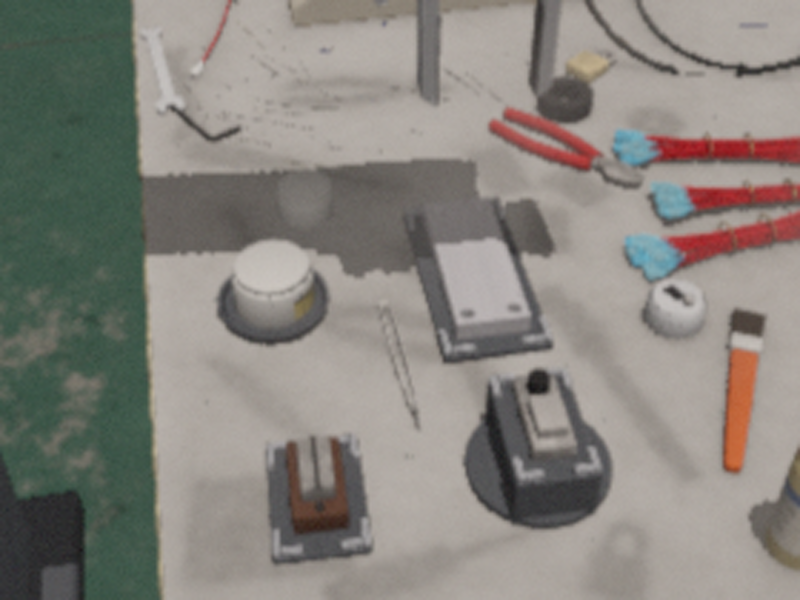

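The side view shows all four pieces inside their places: tin (270,285), plate (485,285), die (315,485) and gauge (545,420). The tweezers haven't moved, at (398,365). Handing in.

```bash
python3 -c "
from plant import bot
print(bot.finish_job())"
```

```text
the job is handed in; nothing more can be done
None
```

The job is handed in at about 46 s: the gauge, die, large tin and plate were set in that order, each measured upright inside its own place, and the tweezers were left where they lay.

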